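# Find the calibrated instrument case and send it to the dispatch line

### The job

One of the two blue-grey instrument cases lying at the far edge of the bench mat has a green calibration dot stuck underneath. With the fingertips, tip each case up gently towards the robot, over the mat's edge, until it stands by itself on its near side with its handle up and its underside facing away from the robot; then push the one with the green dot, still standing, out from the mat until it stands astride the yellow dispatch line. Lift nothing, let no case fall over, and leave the other case standing by the mat's edge and everything else where it is.

Things in the scene. Friction and masses are not known exactly. Their poses are not given: they have to be found in the camera images.
- case_marked: closed blue-grey instrument case lying flat: 105 mm deep (its x), 170 wide (its y), 60 high, 0.3 to 0.6 kg, black handle folded flat on its far face. Origin: centre of the underside; z up; x away from the robot, square to the mat. Near face starts 1 to 12 mm from the mat's edge. Has the green dot (64 mm across) in the middle of its dark underside. Seen from above the two are alike; either may be on the left.
- case_plain: the other case, the same in size, weight and behaviour, axes and origin alike; its dark underside is bare.
- case_marked_far (a point): middle of the bottom edge of the marked case's far face (+52 mm along the case's x). Pushed towards the mat near the top of its far face (about 50 mm up), a lying case slides to the mat's edge and turns up over it; past about 60 degrees it goes over by itself and stands, 105 mm tall and 60 mm thick, on its near face.
- case_marked_near (a point): middle of the bottom edge of the marked case's near face (-52 mm along x): once the case stands, the foot of its underside.
- case_marked_foot (a point): middle of the marked case's near face (-52 mm along x, 30 mm along z): once the case stands, the centre of what it stands on. A standing case slides when pushed square on at the middle of its broad side up to 50 mm above the bench, and may tip over when pushed higher than 60 mm.
- case_plain_far (a point): the same far-edge point on the plain case.
- case_plain_near (a point): the same near-edge point on the plain case.
- mat: fixed firm dark-teal bench mat, 3 mm thick, 180 mm deep (its x), 620 mm long (its y). Origin on the bench at the middle of its far edge, which the cases turn over; x points away from the robot, square to that edge. A tipped-up case stands on the mat, its underside 3 mm or more beyond the edge (it may lean out a little over the edge); pushed out, it slides down the 3 mm step onto the bench.
- line: dispatch line: flat yellow tape on the bench, 40 mm wide (its x), 800 mm long (its y). Origin on its centre line; x points away from the robot. Things slide over it freely.
- fuse_jar: bystander: glass jar with a red cap, 34 mm across, 55 mm high, in the gap between the cases' paths. Origin: centre of its foot.
- meter: bystander: yellow hand multimeter lying to the left, 150 x 75 x 34 mm. Origin: centre of its underside.
- screwdriver: bystander: red-handled screwdriver lying to the right. Origin: underside, along the shaft.
- tape_roll: bystander: blue ring-shaped tape roll, 76 mm across, 20 mm high, beyond the line. Origin: centre of its underside.
- clip_pot: bystander: black pot, 70 mm across, 70 mm high, beyond the line. Origin: centre of its foot.
- adapter: bystander: black plug adapter with a red and a green post, 60 x 45 x 45 mm, beyond the line. Origin: centre of its underside.

How it is judged:
On the way, in this order (a step that is already met when the one before it is completed fails the run):
1. one case stands tipped up on its near side (((angle between case_marked's own z axis and vertical between 1.321 and 1.821 rad and height (world z) of case_marked_near below 0.012 m) or (angle between case_plain's own z axis and vertical between 1.321 and 1.821 rad and height (world z) of case_plain_near below 0.012 m))), for 0.2 s.
2. both cases stand tipped up on their near sides (angle between case_marked's own z axis and vertical between 1.321 and 1.821 rad and height (world z) of each of case_marked_near, case_plain_near below 0.012 m and angle between case_plain's own z axis and vertical between 1.321 and 1.821 rad), for 0.3 s.
3. both stand and the marked one is astride the dispatch line (all of step 2 and x of case_marked_foot in the frame of line between -0.03 and 0.03 m), for 0.2 s.
At the end, for the whole second after the job is handed in: both cases stand still on their near sides (the marked one within 5 degrees of upright, the plain one within 14); the middle of the marked one's foot is within 30 mm of the centre line of the yellow tape; the foot of the plain one's underside is within 50 mm of where it started (angle between case_marked's own z axis and vertical between 1.471 and 1.671 rad and height (world z) of each of case_marked_near, case_plain_near below 0.012 m and angle between case_plain's own z axis and vertical between 1.321 and 1.821 rad and x of case_marked_foot in the frame of line between -0.03 and 0.03 m and distance of case_plain_near from where it was at the start of the episode below 0.05 m and linear speed of each of case_marked, case_plain below 0.01 m/s); the robot touches nothing.
It fails at once if a case falls over backwards onto its lid (angle between any of case_marked, case_plain's own z axis and vertical above 2 rad).
It fails at once if a case is lifted: near and far edge both more than 25 mm off the bench (height (world z) of each of case_marked_near, case_marked_far above 0.025 m or height (world z) of each of case_plain_near, case_plain_far above 0.025 m).
It fails at once if a case is dropped or slammed (turning faster than 8 rad/s) (angular speed of any of case_marked, case_plain above 8 rad/s).
It fails at once if a bystander is moved by more than 30 mm (distance of any of fuse_jar, meter, screwdriver, tape_roll, clip_pot, adapter from where it was at the start of the episode above 0.03 m).
It also fails if it takes over 66 s, if anything falls off the work surface, if the arm or the gripper's body presses on something with over 40 N, if the wrist force passes 120 N, or if a joint passes its speed limit or range.

### The arm

A 6-joint arm with a two-finger parallel gripper is mounted at the origin on the work surface. World frame = base frame: x ahead of the robot, y to its left, z up, the work surface at z = 0. Lengths are in m, angles in rad, forces in N, time in s.
With the tool pointing down it reaches from about 0.35 to 0.85 m from the base axis. Payload 8.1 kg.
Tool frame: the origin (TCP) lies on the centre line of the jaws, within the pads' length; the fingertips stand robot.finger_overhang ahead of it and the grasp point (between the pads) lies 5 mm behind it (robot.finger_overhang is the distance from the TCP to the fingertips, in m); z points along the fingers, y is the direction in which the jaws open and shut (so a half turn about z gives the same grasp; the last joint's range is limited). The gripper opens to 93 mm and grips with 3 to 60 N. Pads are 15 mm wide; open, the fingers measure 128 mm over their backs; the gripper's body (75 mm by 188 mm) begins 65 mm behind the grasp point.
Start: joints at [-1.384, 0.13, 1.488, -0, 1.523, -0.085], TCP at [0.161, -0.578, 0.233] pointing down, gripper open.
Joint ranges: [-2.96, 2.96], [-0.89, 2.26], [0.02, 2.5], [-1.34, 4.48], [0, 2.73], [-2.66, 2.66]. Speed limits (rad/s): [2.39, 2.39, 2.79, 3.14, 3.14, 3.14].

### API

Orientations are given as a rotation vector (axis times angle).
In Python, from plant import robot gives the robot as it stands. The module is installed in compiled form; this text tells all that it offers.
- The arm moves only by the tool carry_out, never from a script. Its argument "commands" is a list that holds one entry, the list of rows, each a list of 4 numbers: the shift along the tool's x, y, z in cm, then the turn about the tool's z in degrees. In form: [[[tx, ty, tz, roll], ...]]. A call has 1 to 20 rows; each row shifts and turns the commanded pose from where the row before left it, along the tool's axes as they then stand; what a row does not reach is not made up. A row lasts 1/12 s, in which the tool goes at most 41.7 mm and 7.16 degrees, less where a joint would pass 70% of its speed; a pose out of reach is approached as far as the arm can. A call is refused whole if a number of a shift passes 4.17 or a number of a turn 7.16, either way. A call with a gripper value outside its range is refused whole. "claw" is the finger opening in cm, from 0 to 9.3, set as the call begins (left out, the last holds). The fingers move at their own pace and stop on an object; "grip_force" is the grip in N (left out, the last holds). Time passes only in rows, so rows that do not move let the fingers close. It gives the time, the measured TCP pose, the force and the opening at its end, in the units of the state.
- robot.read_state(): the state, without advancing time (a new reading comes with each control period).
- robot.read_camera(name): name is "scene" or "top"; returns the picture (420x560x3 uint8, red, green, blue); there is no depth.
- robot.camera_params(name): a dict with "mtx" (3x3 intrinsics, pixels), "R" (3x3) and "t" (3): a world point X has camera coordinates R X + t. Camera axes: x right, y down, z forward; pixel columns grow to the right and rows downward; lengths in m; the calibration is good to about 2 mm. A picture is of the moment at which its call begins. camera_params takes no time and is no camera call.
- robot.close_job(): hands the job in, once; it reports no verdict.
The state is a dict: "t": time; "q": joint angles; "dq": joint speeds; "joint_torque": joint torques, N m; "tool_pos": TCP position; "orientation": TCP orientation; "force": force on the tool from outside, world axes, zero at the start; "wrist_torque": the same for the moment, N m; "opening": finger opening in m.
Only numpy, scipy, OpenCV 4.12 (cv2) and the standard library are available. Lean on these libraries where they do the work, as an engineer would, in place of code of your own. Each camera call takes 0.05 s, during which the arm holds its last target.

## Working session

There is one attempt and no reset: what is moved stays moved. The work goes in short steps, Python scripts to look and compute and a tool call to move; the robot and the scene stay as the last step left them, time stands still between calls to the robot, and variables do not carry over. Pictures are saved under pics/ and viewed, and the job is handed in when it is done.

Besides the shell and the picture viewer there is one more tool, called after "Request:" as a command line: name --argument value ..., lists and objects as JSON in quotes. carry_out: Moves the arm, as the interface text tells. Its arguments: {"type":"object","properties":{"commands":{"type":"array","items":{"type":"array","items":{"type":"array","items":{"type":"number"}}}},"claw":{"type":"number"},"grip_force":{"type":"number"}},"required":["commands"]}

```bash
mkdir -p pics; python3 - <<'E'
from plant import robot
import cv2,numpy as np
s=robot.read_state()
for k in s: print(k,np.round(s[k],3))
print(robot.finger_overhang)
for n in("scene","top"):
    im=robot.read_camera(n); cv2.imwrite(f"pics/{n}0.png",im[:,:,::-1])
    p=robot.camera_params(n); print(n,{k:np.round(v,3).tolist() for k,v in p.items()})
E
```

```text
t 0.0
q [-1.384  0.131  1.489 -0.     1.523 -0.085]
dq [-0.001 -0.001 -0.001 -0.001  0.001 -0.   ]
joint_torque [ 0.0000e+00 -5.5984e+01 -4.9176e+01  7.7000e-02  3.5000e-02 -0.0000e+00]
tool_pos [ 0.161 -0.577  0.232]
orientation [-3.111 -0.425  0.   ]
force [ 0.569 -0.094  0.674]
wrist_torque [0.053 0.045 0.   ]
opening 0.093
0.014
scene {'mtx': [[396.16, 0.0, 274.856], [0.0, 396.16, 213.408], [0.0, 0.0, 1.0]], 'R': [[0.867, 0.499, -0.011], [0.344, -0.615, -0.71], [-0.361, 0.611, -0.704]], 't': [-0.53, -0.191, 1.218]}
top {'mtx': [[441.862, 0.0, 280.225], [0.0, 441.862, 209.548], [0.0, 0.0, 1.0]], 'R': [[0.022, -0.999, -0.023], [-0.992, -0.019, -0.121], [0.121, 0.026, -0.992]], 't': [-0.0, 0.623, 1.298]}
```

```bash
ls -la .
```

```text
total 12
drwxr-xr-x  3 agent agent 4096 Dec  6 10:16 .
drwxr-xr-x 23 root  root  4096 Dec  6 10:16 ..
drwxr-xr-x  2 agent agent 4096 Dec  6 10:17 pics
```

View pics/scene0.png

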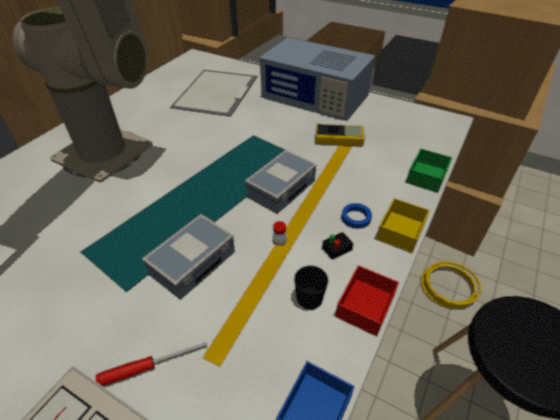

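View pics/top0.png

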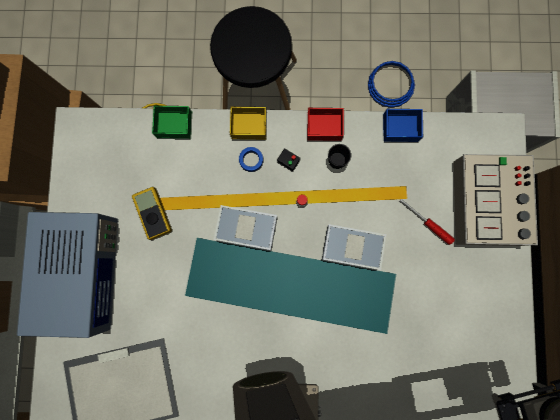

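```bash
cat > h.py <<'E'
import numpy as np,cv2
from plant import robot
def ray(n,uv,z):
    p=robot.camera_params(n);R=np.array(p["R"]);t=np.array(p["t"]);K=np.array(p["mtx"])
    uv=np.atleast_2d(uv).astype(float)
    d=(np.linalg.inv(K)@np.c_[uv,np.ones(len(uv))].T).T@R
    c=-R.T@t
    return c+d*((z-c[2])/d[:,2])[:,None]
def proj(n,X):
    p=robot.camera_params(n);x=np.atleast_2d(X)@np.array(p["R"]).T+np.array(p["t"]);x=x@np.array(p["mtx"]).T
    return x[:,:2]/x[:,2:]
def cam(n,tag):
    im=robot.read_camera(n);f=f"pics/{n}_{tag}.png";cv2.imwrite(f,im[:,:,::-1]);return im
def hsvmask(im,lo,hi): return cv2.inRange(cv2.cvtColor(im,cv2.COLOR_RGB2HSV),np.array(lo),np.array(hi))
def big(m,n=1):
    c,_=cv2.findContours(m,cv2.RETR_EXTERNAL,cv2.CHAIN_APPROX_NONE)
    return sorted(c,key=cv2.contourArea)[::-1][:n]
E
python3 - <<'E'
from h import *
im=cv2.imread("pics/top0.png")[:,:,::-1].copy()
hsv=cv2.cvtColor(im,cv2.COLOR_RGB2HSV)
for (u,v) in[(290,285),(240,215),(225,232),(350,260),(245,230),(280,198),(172,203)]: print((u,v),hsv[v,u])
def rect(c,z):
    P=ray("top",c[:,0,:],z)[:,:2]
    r=cv2.minAreaRect((P*1000).astype(np.float32)); print(np.round(r[0]),np.round(r[1]),round(r[2],1)); print(np.round(cv2.boxPoints(r)).tolist())
print("mat");rect(big(hsvmask(im,(80,120,20),(100,255,200)))[0],.003)
m=hsvmask(im,(18,140,80),(32,255,255)); m[:,:166]=0; m[:180]=0
m=cv2.morphologyEx(m,cv2.MORPH_CLOSE,np.ones((15,15)))
print("line");rect(big(m)[0],0)
m=hsvmask(im,(100,30,60),(125,140,255)); m[:,:200]=0;m[:,400:]=0;m[:200]=0;m[280:]=0
for c in big(m,2): print("case",cv2.boundingRect(c)); rect(c,.06)
m=hsvmask(im,(0,150,80),(8,255,255));m[:190]=0;m[210:]=0;m[:,:280]=0;m[:,320:]=0
print("jar");c=big(m)[0];rect(c,.055)
E
```

```text
(290, 285) [ 89 118 104]
(240, 215) [ 30  25 172]
(225, 232) [ 98  31 148]
(350, 260) [103  32 153]
(245, 230) [ 28  25 176]
(280, 198) [ 24 220 189]
(172, 203) [ 22 225 187]
mat
[399. -21.] [616. 177.] 80.9
[[263.0, -311.0], [438.0, -339.0], [535.0, 270.0], [360.0, 298.0]]
line
[665.   2.] [106. 756.] 9.0
[[554.0, 367.0], [672.0, -379.0], [776.0, -363.0], [658.0, 384.0]]
case (342, 230, 41, 37)
[ 512. -225.] [118.  91.] 81.0
[[458.0, -276.0], [548.0, -290.0], [566.0, -174.0], [477.0, -159.0]]
case (217, 209, 41, 36)
[569. 133.] [119.  90.] 80.8
[[515.0, 81.0], [604.0, 67.0], [623.0, 184.0], [534.0, 199.0]]
jar
[653. -51.] [27. 27.] 1.0
[[639.0, -38.0], [639.0, -65.0], [666.0, -64.0], [666.0, -37.0]]
```

```bash
python3 - <<'E'
import cv2
im=cv2.imread("pics/top0.png")[170:350,170:430]
cv2.imwrite("pics/crop0.png",cv2.resize(im,None,fx=3,fy=3,interpolation=cv2.INTER_CUBIC))
E
```

```text
(no output)
```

View pics/crop0.png

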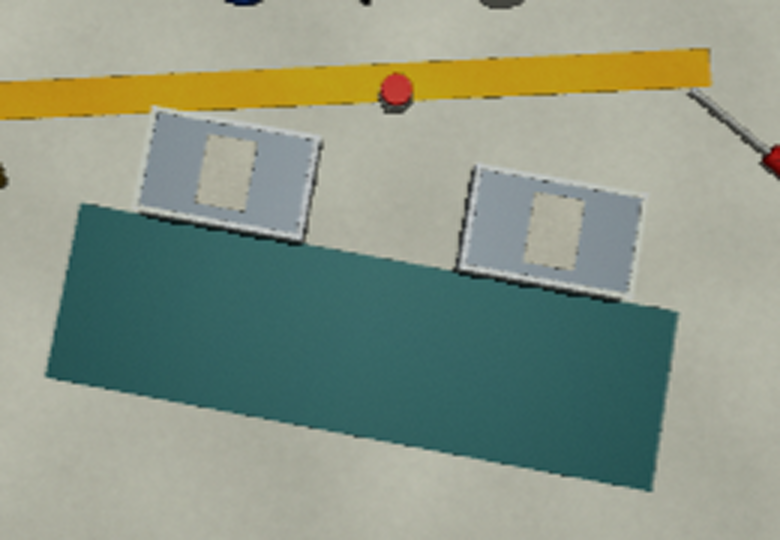

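```bash
python3 - <<'E'
from h import *
f=lambda L:np.array(L)/3+170-1/3
for nm,L,z in[("L",[(153,108),(321,139),(304,241),(138,212)],.06),("R",[(475,165),(645,197),(631,297),(458,270)],.06),("line",[(710,48),(0,83),(710,88),(0,119)],0),("mat",[(80,204),(678,313),(653,490),(46,376)],.003)]:
    P=ray("top",f(L),z)[:,:2]*1000
    print(nm,np.round(P).tolist(),"c",np.round(P.mean(0)), "sides",np.round([np.linalg.norm(P[i]-P[(i+1)%4]) for i in range(4)]))
    n=P[1]-P[0]; print(" yaw",np.degrees(np.arctan2(n[1],n[0])))
    e=np.array([.9877,-.1564]);print(" along mat x",np.round(P@e), "y", np.round(P@np.array([.1564,.9877])))
E
```

```text
L [[629.0, 190.0], [601.0, 22.0], [500.0, 36.0], [525.0, 201.0]] c [564. 112.] sides [170. 102. 166. 104.]
 yaw -99.41069167554743
 along mat x [591. 590. 488. 487.] y [286. 116. 114. 281.]
R [[578.0, -130.0], [550.0, -297.0], [453.0, -282.0], [475.0, -115.0]] c [ 514. -206.] sides [169.  98. 169. 104.]
 yaw -99.62275501538545
 along mat x [591. 590. 491. 487.] y [ -38. -207. -208.  -39.]
line [[710.0, -377.0], [660.0, 361.0], [668.0, -377.0], [622.0, 359.0]] c [665.  -8.] sides [740. 738. 738. 742.]
 yaw 93.8728729900127
 along mat x [760. 595. 719. 558.] y [-262.  460. -268.  452.]
mat [[535.0, 271.0], [437.0, -341.0], [262.0, -314.0], [360.0, 298.0]] c [399. -22.] sides [620. 177. 620. 177.]
 yaw -99.07830661742494
 along mat x [486. 485. 308. 309.] y [ 351. -268. -270.  351.]
```

Request:
carry_out --commands '[[[0,0,0,6.2],[0,0,0,6.2],[0,0,0,6.2],[0,0,0,6.1],[2.4,-2.65,0,0],[2.4,-2.65,0,0],[2.4,-2.65,0,0],[2.4,-2.65,0,0],[2.4,-2.65,0,0],[2.4,-2.65,0,0],[2.4,-2.65,0,0],[2.4,-2.65,0,0],[2.4,-2.65,0,0],[2.4,-2.65,0,0],[2.4,-2.65,0,0],[2.4,-2.65,0,0],[2.4,-2.65,0,0],[2.4,-2.65,0,0],[2.4,-2.65,0,0],[2.4,-2.65,0,0]]]' --claw 9.3

```text
t: 1.77
tool_pos: [0.6085, -0.2187, 0.2321]
orientation: [-3.131, 0.25, 0.001]
force: [-0.8, -1.4, 0.1]
opening: 0.093
```

```bash
cat >> h.py <<'E'
from scipy.spatial.transform import Rotation as Ro
def st():
    s=robot.read_state();P=np.array(s["tool_pos"])*1000;R=Ro.from_rotvec(s["orientation"]).as_matrix()
    print("t",round(float(s["t"]),2),"tcp",np.round(P,1),"x'y'",np.round([P[:2]@[.9877,-.1564],P[:2]@[.1564,.9877]],1),"tipz",round(P[2]-1000*robot.finger_overhang,1),"toolx yaw",round(np.degrees(np.arctan2(R[1,0],R[0,0])),2),"zax",np.round(R[:,2],3),"F",np.round(s["force"],1),"op",round(float(s["opening"]),4))
E
python3 -c "
from h import *
st();cam('scene','1')"
```

```text
t 1.77 tcp [ 608.5 -218.7  232.1] x'y' [ 635.2 -120.9] tipz 218.1 toolx yaw -9.12 zax [-0.001  0.    -1.   ] F [-0.8 -1.4  0.1] op 0.093
```

Request:
carry_out --commands '[[[0,0.2,2.4,0],[0,0,2.4,0],[0,0,2.4,0],[0,0,2.4,0],[0,0,2.4,0],[0,0,2.4,0],[0,0,2.4,0],[-0.5,0,0,0],[-0.5,0,0,0],[-0.5,0,0,0],[-0.5,0,0,0],[-0.4,0,0,0]]]'

```text
t: 2.82
tool_pos: [0.5841, -0.2189, 0.0669]
orientation: [3.13, -0.25, 0.005]
force: [0.0, 0.6, 0.8]
opening: 0.0928
```

```bash
python3 -c "
from h import *
st();cam('scene','2')"
```

```text
t 2.82 tcp [ 584.1 -218.9   66.9] x'y' [ 611.2 -124.9] tipz 52.9 toolx yaw -9.13 zax [ 0.003 -0.001 -1.   ] F [0.  0.6 0.8] op 0.0928
```

View pics/scene_2.png

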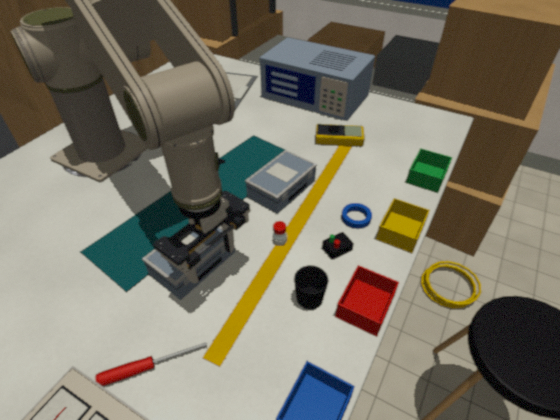

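Request:
carry_out --commands '[[[-0.4,0,0.2,0],[-0.3,0,0.1,0],[-0.3,0,0,0],[-0.3,0,0,0],[-0.3,0,0,0],[-0.3,0,0,0],[-0.3,0,0,0],[-0.3,0,-0.1,0],[-0.3,0,-0.1,0],[-0.3,0,-0.1,0]]]'

```text
t: 3.7
tool_pos: [0.5655, -0.2157, 0.0739]
orientation: [3.127, -0.249, 0.045]
force: [35.2, 3.0, 18.1]
opening: 0.093
```

```bash
python3 -c "
from h import *
st();cam('scene','3')
import cv2
cv2.imwrite('pics/c3.png',cv2.resize(cv2.imread('pics/scene_3.png')[170:330,80:320],None,fx=3,fy=3))"
```

```text
t 3.7 tcp [ 565.5 -215.7   73.9] x'y' [ 592.3 -124.6] tipz 59.9 toolx yaw -9.11 zax [ 0.028 -0.007 -1.   ] F [35.2  3.  18.1] op 0.093
```

View pics/c3.png

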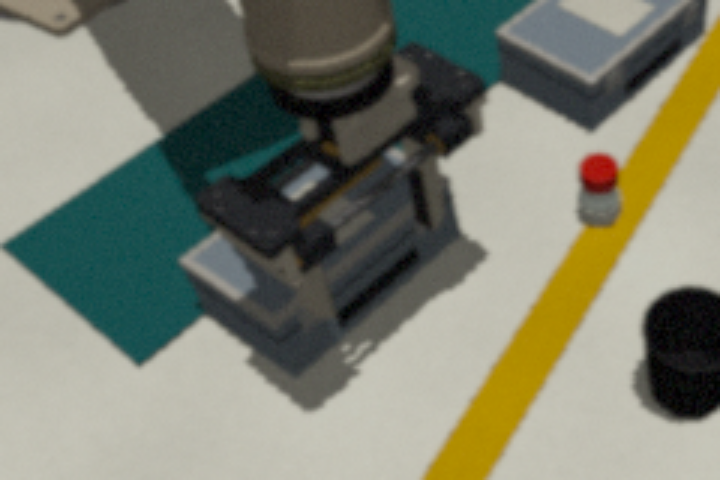

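Request:
carry_out --commands '[[[0.1,0,-0.3,0],[0.1,0,-0.3,0],[0.1,0,-0.3,0],[0.1,0,-0.2,0],[0.1,0,-0.2,0],[0.1,0,-0.2,0],[0,0,0,0],[0,0,0,0]]]'

```text
t: 4.42
tool_pos: [0.5614, -0.215, 0.0816]
orientation: [3.13, -0.25, 0.009]
force: [8.8, -0.9, 3.6]
opening: 0.0931
```

```bash
python3 -c "
from h import *
st();cam('scene','4')
import cv2
cv2.imwrite('pics/c4.png',cv2.resize(cv2.imread('pics/scene_4.png')[170:330,80:320],None,fx=3,fy=3))"
```

```text
t 4.42 tcp [ 561.4 -215.    81.6] x'y' [ 588.1 -124.6] tipz 67.6 toolx yaw -9.12 zax [ 0.006 -0.002 -1.   ] F [ 8.8 -0.9  3.6] op 0.0931
```

View pics/c4.png

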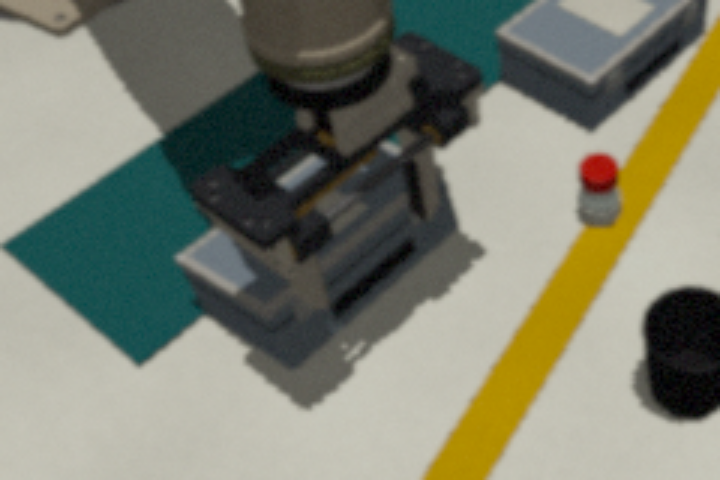

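Request:
carry_out --commands '[[[-0.2,0,-0.3,0],[-0.2,0,-0.3,0],[-0.2,0,-0.25,0],[-0.2,0,-0.25,0],[-0.2,0,-0.25,0],[-0.2,0,-0.25,0],[-0.25,0,-0.2,0],[-0.25,0,-0.2,0],[-0.25,0,-0.2,0],[-0.25,0,-0.2,0],[-0.25,0,-0.2,0],[-0.25,0,-0.2,0]]]'

```text
t: 5.47
tool_pos: [0.5339, -0.2107, 0.1094]
orientation: [3.13, -0.25, 0.007]
force: [4.8, 0.1, 4.2]
opening: 0.0932
```

```bash
cat >> h.py <<'E'
def arc(px=485.5):
    s=robot.read_state();P=np.array(s["tool_pos"])*1000
    x=P[:2]@[.9877,-.1564]-7.5-px; z=P[2]-1000*robot.finger_overhang-3
    r=np.hypot(x,z);h=np.sqrt(max(r*r-105**2,0));print("rel",round(x,1),round(z,1),"r",round(r,1),"h",round(h,1),"th",round(np.degrees(np.arctan2(z,x)-np.arctan2(h,105)),1))
def crop(tag,n="scene",b=(170,330,80,320)):
    im=cam(n,tag);cv2.imwrite(f"pics/c{tag}.png",cv2.resize(im[b[0]:b[1],b[2]:b[3],::-1],None,fx=3,fy=3))
E
python3 -c "
from h import *
st();arc();crop('5')"
```

```text
t 5.47 tcp [ 533.9 -210.7  109.4] x'y' [ 560.3 -124.6] tipz 95.4 toolx yaw -9.12 zax [ 0.004 -0.002 -1.   ] F [4.8 0.1 4.2] op 0.0932
rel 67.3 92.4 r 114.3 h 45.2 th 30.7
```

View pics/c5.png

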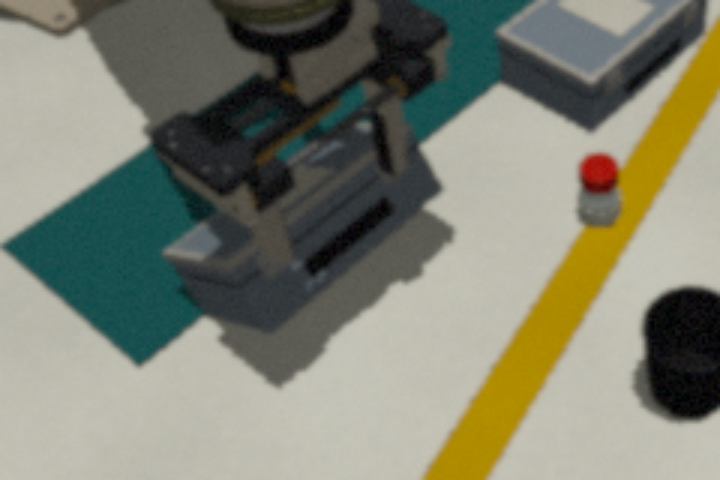

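Request:
carry_out --commands '[[[-0.25,0,-0.18,0],[-0.25,0,-0.17,0],[-0.25,0,-0.16,0],[-0.25,0,-0.15,0],[-0.25,0,-0.14,0],[-0.25,0,-0.13,0],[-0.25,0,-0.12,0],[-0.25,0,-0.11,0],[-0.25,0,-0.1,0],[-0.25,0,-0.09,0],[-0.25,0,-0.09,0],[-0.25,0,-0.08,0]]]'

```text
t: 6.52
tool_pos: [0.5037, -0.2059, 0.1243]
orientation: [3.131, -0.25, 0.005]
force: [3.6, -0.2, 7.3]
opening: 0.0932
```

```bash
python3 -c "
from h import *
st();arc();crop('6')"
```

```text
t 6.52 tcp [ 503.7 -205.9  124.3] x'y' [ 529.7 -124.6] tipz 110.3 toolx yaw -9.13 zax [ 0.003 -0.001 -1.   ] F [ 3.6 -0.2  7.3] op 0.0932
rel 36.7 107.3 r 113.4 h 42.9 th 48.9
```

View pics/c6.png

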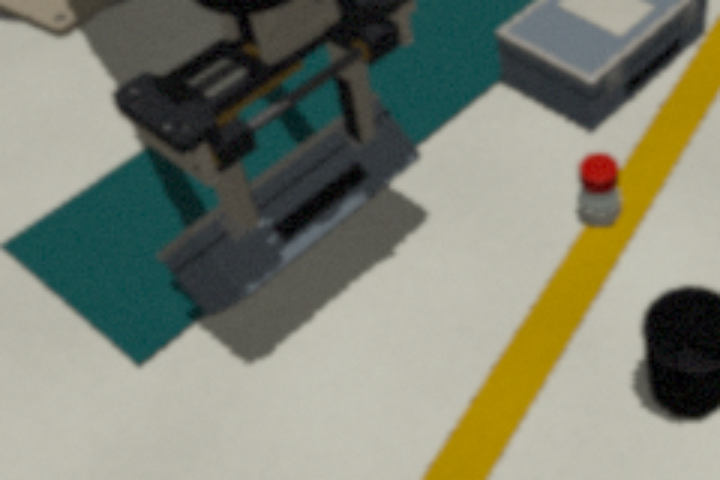

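Request:
carry_out --commands '[[[-0.15,0,-0.06,0],[-0.15,0,-0.05,0],[-0.15,0,-0.05,0],[-0.15,0,-0.05,0],[-0.15,0,-0.04,0],[-0.15,0,-0.04,0],[-0.15,0,-0.03,0],[-0.15,0,-0.02,0],[-0.15,0,-0.02,0],[-0.15,0,-0.02,0]]]'

```text
t: 7.4
tool_pos: [0.4885, -0.2035, 0.1278]
orientation: [3.131, -0.25, 0.003]
force: [1.7, -0.5, 7.9]
opening: 0.0931
```

```bash
python3 -c "
from h import *
st();arc();crop('7')"
```

```text
t 7.4 tcp [ 488.5 -203.5  127.8] x'y' [ 514.3 -124.6] tipz 113.8 toolx yaw -9.13 zax [ 0.002 -0.001 -1.   ] F [ 1.7 -0.5  7.9] op 0.0931
rel 21.3 110.8 r 112.8 h 41.3 th 57.6
```

View pics/c7.png

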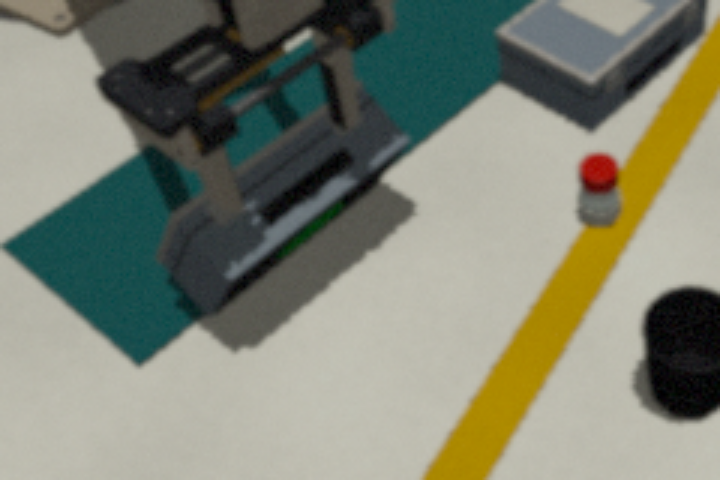

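Request:
carry_out --commands '[[[-0.15,0,-0.02,0],[-0.15,0,-0.02,0],[-0.15,0,-0.02,0],[-0.15,0,-0.01,0],[-0.15,0,0,0],[-0.15,0,0,0],[-0.15,0,0,0],[-0.15,0,0,0],[-0.15,0,0,0],[-0.15,0,0,0]]]'

```text
t: 8.28
tool_pos: [0.4737, -0.2012, 0.1289]
orientation: [3.13, -0.25, 0.004]
force: [0.9, -0.4, 9.6]
opening: 0.0929
```

```bash
python3 -c "
from h import *
st();arc();crop('8')"
```

```text
t 8.28 tcp [ 473.7 -201.2  128.9] x'y' [ 499.4 -124.7] tipz 114.9 toolx yaw -9.13 zax [ 0.002 -0.001 -1.   ] F [ 0.9 -0.4  9.6] op 0.0929
rel 6.4 111.9 r 112.1 h 39.2 th 66.3
```

View pics/c8.png

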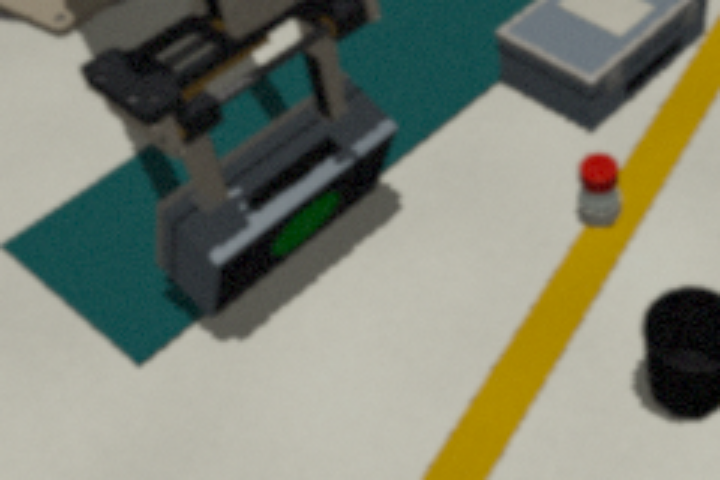

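Request:
carry_out --commands '[[[-0.18,0,0,0],[-0.18,0,0,0],[-0.18,0,0,0],[-0.18,0,0,0],[-0.18,0,0,0],[-0.18,0,0,0],[-0.18,0,0,0],[-0.18,0,0,0],[-0.18,0,0,0],[-0.18,0,0,0],[-0.18,0,0.02,0],[-0.18,0,0.03,0],[-0.18,0,0.03,0],[-0.18,0,0.03,0],[-0.18,0,0.04,0],[-0.18,0,0.04,0]]]'

```text
t: 9.67
tool_pos: [0.4443, -0.1965, 0.1264]
orientation: [3.131, -0.25, 0.0]
force: [-3.5, 0.3, 10.8]
opening: 0.0932
```

```bash
python3 -c "
from h import *
st();arc();crop('9')"
```

```text
t 9.67 tcp [ 444.3 -196.5  126.4] x'y' [ 469.6 -124.6] tipz 112.4 toolx yaw -9.13 zax [-0.    -0.001 -1.   ] F [-3.5  0.3 10.8] op 0.0932
rel -23.4 109.4 r 111.9 h 38.6 th 81.9
```

View pics/c9.png

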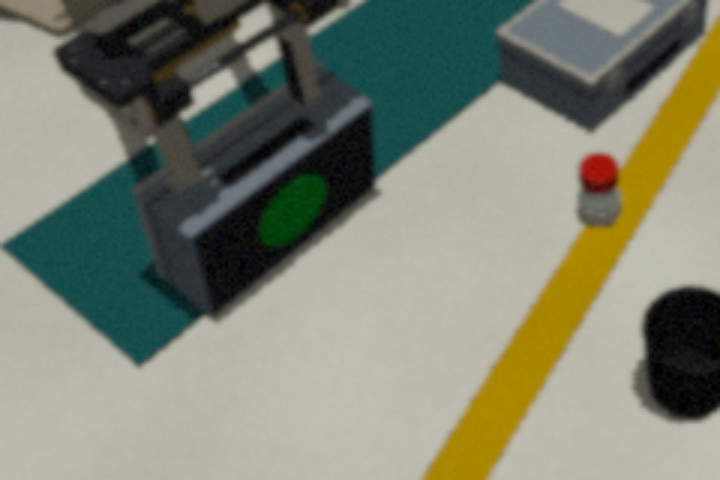

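Request:
carry_out --commands '[[[-0.18,0,0.05,0],[-0.18,0,0.05,0],[-0.18,0,0.06,0],[-0.18,0,0.06,0],[-0.18,0,0.07,0],[-0.18,0,0.07,0],[-0.15,0,0.07,0],[-0.1,0,0.05,0],[0,0,0,0],[0,0,0,0]]]'

```text
t: 10.55
tool_pos: [0.4315, -0.1945, 0.1228]
orientation: [3.131, -0.25, 0.001]
force: [-7.0, 2.9, 19.9]
opening: 0.0928
```

```bash
python3 -c "
from h import *
st();arc();crop('10')"
```

```text
t 10.55 tcp [ 431.5 -194.5  122.8] x'y' [ 456.6 -124.6] tipz 108.8 toolx yaw -9.13 zax [ 0.001 -0.001 -1.   ] F [-7.   2.9 19.9] op 0.0928
rel -36.4 105.8 r 111.9 h 38.8 th 88.7
```

View pics/c10.png

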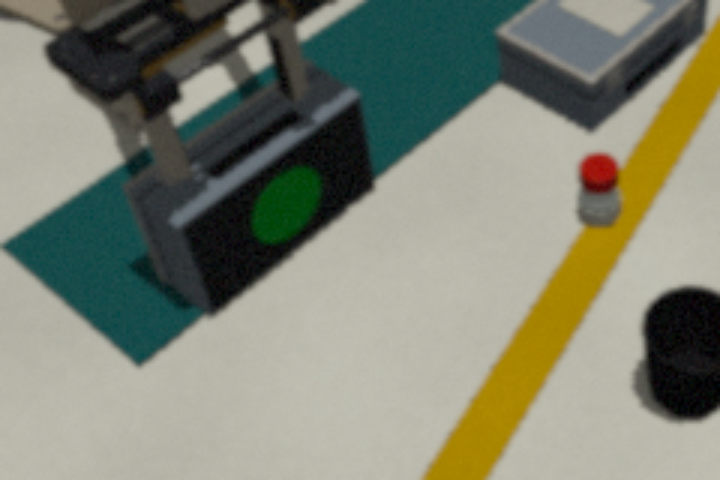

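Request:
carry_out --commands '[[[0.05,0,-0.3,0],[0,0,-0.3,0],[0,0,-0.5,0],[0,0,-1.5,0],[0,0,-2.5,0],[0,0,-2.5,0],[0,0,-2.5,0],[0,0,-1.5,0],[1.5,-2.7,0,0],[1.5,-2.7,0,0],[1.5,-2.7,0,0],[1.5,-2.7,0,0],[1.5,-2.7,0,0],[1.5,-2.7,0,0],[1.5,-2.7,0,0],[1.5,-2.7,0,0],[1.5,-2.7,0,0],[1.5,-2.7,0,0],[1.5,-2.7,0,0],[1.5,-2.7,0,0]]]'

```text
t: 12.27
tool_pos: [0.6613, 0.0986, 0.236]
orientation: [3.131, -0.25, -0.002]
force: [0.1, -0.5, -0.0]
opening: 0.0926
```

```bash
python3 -c "
from h import *
st();cam('scene','11');cam('top','11')"
```

```text
t 12.27 tcp [661.3  98.6 236. ] x'y' [637.7 200.9] tipz 222.0 toolx yaw -9.12 zax [-0.001 -0.    -1.   ] F [ 0.1 -0.5 -0. ] op 0.0926
```

View pics/scene_11.png

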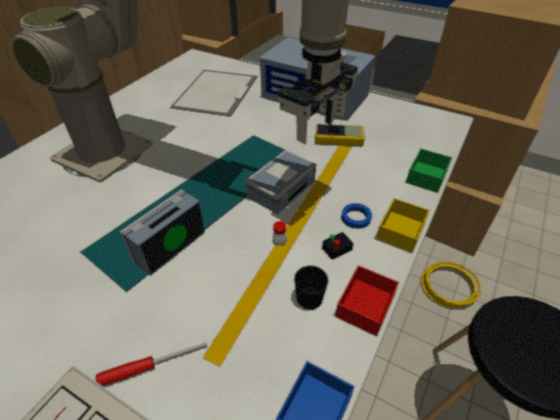

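View pics/top_11.png

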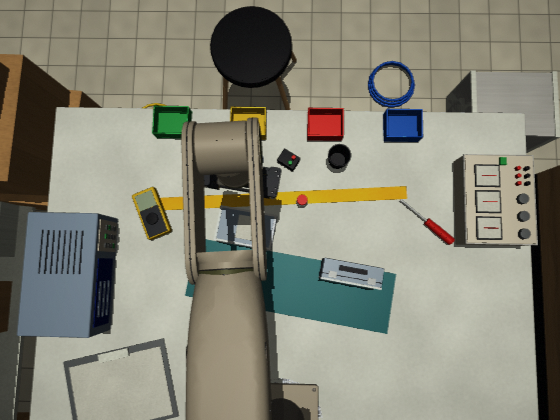

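Request:
carry_out --commands '[[[0,0,2.4,0],[0,0,2.4,0],[0,0,2.4,0],[0,0,2.4,0],[0,0,2.4,0],[0,0,2.4,0],[0,0,2.4,0],[-0.5,0,0.3,0],[-0.5,0,0,0],[-0.5,0,0,0],[-0.5,0,0,0],[-0.5,0,0,0],[-0.5,0,0,0],[-0.3,0,0,0],[-0.3,0,0,0],[-0.3,0,0,0],[-0.3,0,0,0]]]'

```text
t: 13.78
tool_pos: [0.6229, 0.1036, 0.068]
orientation: [-3.131, 0.25, -0.013]
force: [13.7, -2.9, 5.3]
opening: 0.0926
```

```bash
python3 -c "
from h import *
st();arc()"
```

```text
t 13.78 tcp [622.9 103.6  68. ] x'y' [599.  199.8] tipz 54.0 toolx yaw -9.12 zax [ 0.008 -0.    -1.   ] F [13.7 -2.9  5.3] op 0.0926
rel 106.0 51.0 r 117.6 h 53.0 th -1.1
```

Request:
carry_out --commands '[[[-0.2,0,-0.15,0],[-0.2,0,-0.2,0],[-0.2,0,-0.27,0],[-0.15,0,-0.27,0],[-0.15,0,-0.27,0],[-0.15,0,-0.27,0]]]'

```text
t: 14.28
tool_pos: [0.6134, 0.1051, 0.0834]
orientation: [-3.131, 0.25, -0.016]
force: [8.6, -2.2, 4.9]
opening: 0.0931
```

```bash
python3 -c "
from h import *
st();arc();crop('12',b=(80,240,200,440))"
```

```text
t 14.28 tcp [613.4 105.1  83.4] x'y' [589.4 199.8] tipz 69.4 toolx yaw -9.14 zax [ 0.01 -0.   -1.  ] F [ 8.6 -2.2  4.9] op 0.0931
rel 96.4 66.4 r 117.1 h 51.8 th 8.3
```

View pics/c12.png

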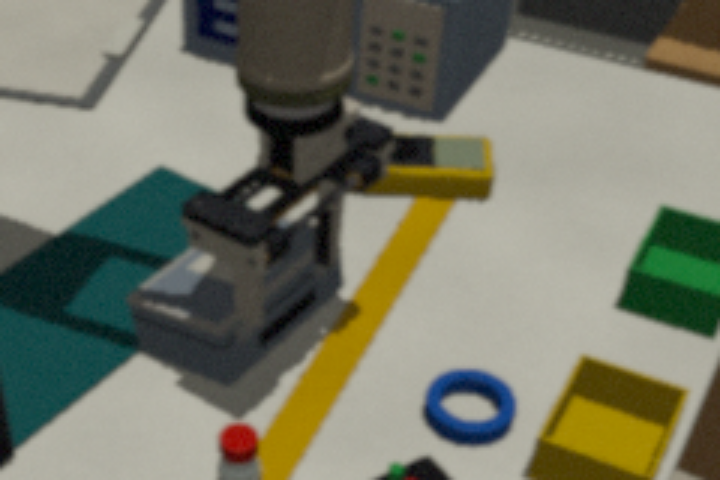

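Request:
carry_out --commands '[[[-0.2,0,-0.25,0],[-0.2,0,-0.25,0],[-0.2,0,-0.25,0],[-0.22,0,-0.25,0],[-0.22,0,-0.25,0],[-0.22,0,-0.22,0],[-0.25,0,-0.22,0],[-0.25,0,-0.2,0],[-0.25,0,-0.2,0],[-0.25,0,-0.2,0],[-0.25,0,-0.2,0],[-0.25,0,-0.2,0]]]'

```text
t: 15.33
tool_pos: [0.586, 0.1096, 0.1108]
orientation: [-3.131, 0.25, -0.016]
force: [7.3, -1.8, 9.2]
opening: 0.0933
```

```bash
python3 -c "
from h import *
st();arc()"
```

```text
t 15.33 tcp [586.  109.6 110.8] x'y' [561.6 199.9] tipz 96.8 toolx yaw -9.14 zax [ 0.01 -0.   -1.  ] F [ 7.3 -1.8  9.2] op 0.0933
rel 68.6 93.8 r 116.2 h 49.8 th 28.4
```

Request:
carry_out --commands '[[[-0.25,0,-0.22,0],[-0.25,0,-0.2,0],[-0.25,0,-0.18,0],[-0.25,0,-0.16,0],[-0.25,0,-0.15,0],[-0.25,0,-0.14,0],[-0.25,0,-0.13,0],[-0.25,0,-0.12,0],[-0.25,0,-0.11,0],[-0.25,0,-0.1,0],[-0.25,0,-0.1,0],[-0.25,0,-0.09,0]]]'

```text
t: 16.33
tool_pos: [0.5545, 0.1147, 0.1265]
orientation: [-3.131, 0.25, -0.009]
force: [2.2, -1.0, 8.1]
opening: 0.0929
```

```bash
python3 -c "
from h import *
st();arc();crop('13',b=(80,240,200,440))"
```

```text
t 16.33 tcp [554.5 114.7 126.5] x'y' [529.7 200. ] tipz 112.5 toolx yaw -9.13 zax [ 0.006  0.    -1.   ] F [ 2.2 -1.   8.1] op 0.0929
rel 36.7 109.5 r 115.5 h 48.0 th 46.9
```

View pics/c13.png

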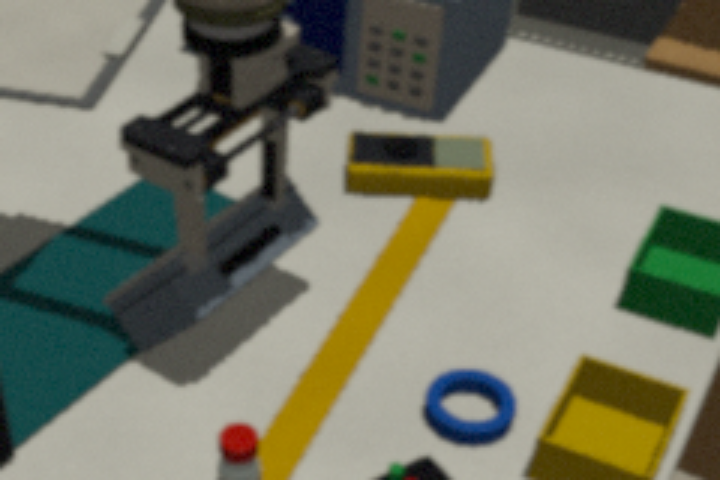

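Same progress as with the first case. Continue slowly through the balance point.

Request:
carry_out --commands '[[[-0.16,0,-0.06,0],[-0.16,0,-0.05,0],[-0.16,0,-0.05,0],[-0.16,0,-0.05,0],[-0.16,0,-0.04,0],[-0.16,0,-0.04,0],[-0.16,0,-0.03,0],[-0.16,0,-0.02,0],[-0.16,0,-0.02,0],[-0.16,0,-0.02,0],[-0.16,0,-0.02,0],[-0.16,0,-0.02,0],[-0.16,0,-0.01,0],[-0.16,0,-0.01,0]]]'

```text
t: 17.55
tool_pos: [0.532, 0.1184, 0.1306]
orientation: [-3.131, 0.25, -0.008]
force: [0.2, -1.2, 9.8]
opening: 0.0931
```

```bash
python3 -c "
from h import *
st();arc();crop('14',b=(80,240,200,440))"
```

```text
t 17.55 tcp [532.  118.4 130.6] x'y' [506.9 200.1] tipz 116.6 toolx yaw -9.13 zax [ 0.005  0.    -1.   ] F [ 0.2 -1.2  9.8] op 0.0931
rel 13.9 113.6 r 114.5 h 45.6 th 59.5
```

View pics/c14.png

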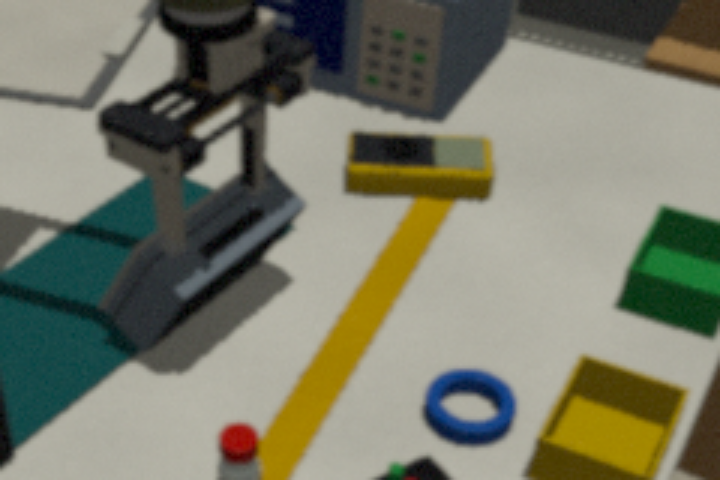

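Request:
carry_out --commands '[[[-0.18,0,-0.02,0],[-0.18,0,-0.01,0],[-0.18,0,0,0],[-0.18,0,0,0],[-0.18,0,0,0],[-0.18,0,0,0],[-0.18,0,0,0],[-0.18,0,0,0],[-0.18,0,0,0],[-0.18,0,0,0],[-0.18,0,0,0],[-0.18,0,0,0],[-0.18,0,0.01,0],[-0.18,0,0.02,0],[-0.18,0,0.03,0],[-0.18,0,0.03,0],[-0.18,0,0.03,0],[-0.18,0,0.04,0],[-0.18,0,0.04,0],[-0.18,0,0.04,0]]]'

```text
t: 19.27
tool_pos: [0.4946, 0.1242, 0.1267]
orientation: [-3.131, 0.25, -0.001]
force: [-3.5, -0.0, 7.6]
opening: 0.0933
```

```bash
python3 -c "
from h import *
st();arc();crop('15',b=(80,240,200,440))"
```

```text
t 19.27 tcp [494.6 124.2 126.7] x'y' [469.1 200. ] tipz 112.7 toolx yaw -9.12 zax [ 0.  0. -1.] F [-3.5 -0.   7.6] op 0.0933
rel -23.9 109.7 r 112.2 h 39.7 th 81.6
```

View pics/c15.png

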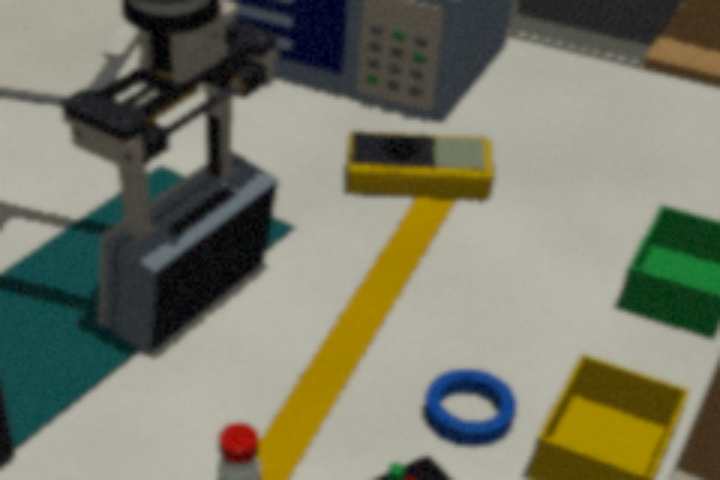

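Request:
carry_out --commands '[[[-0.18,0,0.05,0],[-0.18,0,0.05,0],[-0.18,0,0.06,0],[-0.18,0,0.06,0],[-0.18,0,0.07,0],[-0.18,0,0.07,0],[-0.15,0,0.07,0],[-0.1,0,0.05,0],[0,0,0,0],[0,0,0,0]]]'

```text
t: 20.15
tool_pos: [0.4816, 0.1263, 0.123]
orientation: [-3.131, 0.25, -0.001]
force: [-7.1, -0.5, 17.0]
opening: 0.0926
```

```bash
python3 -c "
from h import *
st();arc();crop('16',b=(80,240,200,440))"
```

```text
t 20.15 tcp [481.6 126.3 123. ] x'y' [455.9 200.1] tipz 109.0 toolx yaw -9.11 zax [ 0.001  0.    -1.   ] F [-7.1 -0.5 17. ] op 0.0926
rel -37.1 106.0 r 112.3 h 39.7 th 88.5
```

View pics/c16.png

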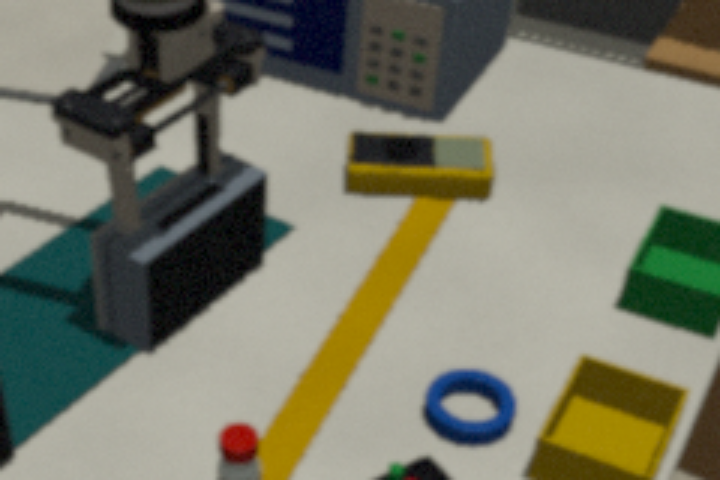

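Request:
carry_out --commands '[[[0.05,0,-0.3,0],[0,0,-0.3,0],[0,0,-0.5,0],[0,0,-1.5,0],[0,0,-2.5,0],[0,0,-2.5,0],[0,0,-2.5,0],[0,0,-1.5,0],[-0.5,2.7,0,0],[-0.5,2.7,0,0],[-0.5,2.7,0,0],[-0.5,2.7,0,0],[-0.5,2.7,0,0],[-0.5,2.7,0,0],[-0.5,2.7,0,0],[-0.5,2.7,0,0],[-0.5,2.7,0,0],[-0.5,2.7,0,0],[-0.5,2.7,0,0],[-0.5,2.7,0,0]]]'

```text
t: 21.87
tool_pos: [0.3705, -0.1854, 0.2373]
orientation: [-3.132, 0.25, 0.0]
force: [0.8, -0.5, -0.9]
opening: 0.0933
```

```bash
python3 -c "
from h import *
st();cam('scene','17');cam('top','17')
im=cv2.imread('pics/top_17.png')[100:350,150:430]
cv2.imwrite('pics/ct17.png',cv2.resize(im,None,fx=2.8,fy=2.8,interpolation=cv2.INTER_CUBIC))"
```

```text
t 21.87 tcp [ 370.5 -185.4  237.3] x'y' [ 394.9 -125.2] tipz 223.3 toolx yaw -9.13 zax [-0.  0. -1.] F [ 0.8 -0.5 -0.9] op 0.0933
```

View pics/scene_17.png

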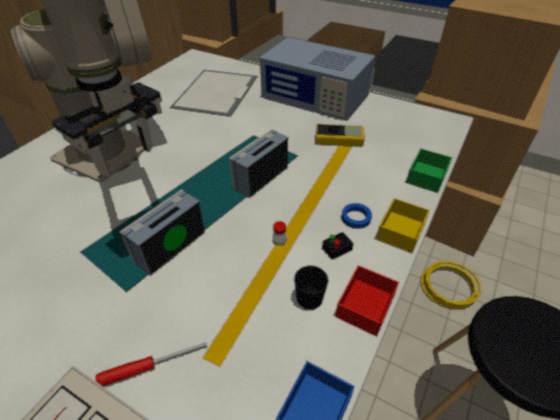

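View pics/ct17.png

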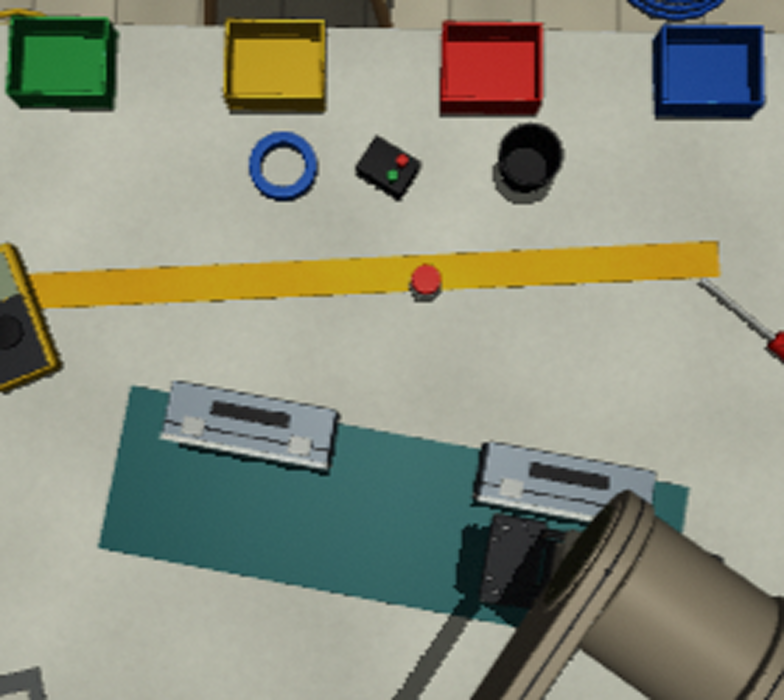

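```bash
python3 - <<'E'
from h import *
f=lambda L:np.array(L)/2.8+np.array([150,100])-.3
M=np.array([[.9877,-.1564],[.1564,.9877]])
for nm,L,z in[("marked top",[(487,443),(655,474),(474,503)],.108),("plain top",[(173,381),(339,411),(328,472),(160,440)],.108),("pot top",[(529,155),(496,150),(563,158)],.07),("jar",[(427,279)],.055),("sd tip",[(701,281)],.003)]:
    P=ray("top",f(L),z)[:,:2]*1000; print(nm,np.round(P).tolist(),np.round(P@M.T).tolist())
E
```

```text
marked top [[480.0, -115.0], [452.0, -283.0], [420.0, -102.0]] [[492.0, -38.0], [491.0, -209.0], [430.0, -36.0]]
plain top [[536.0, 205.0], [509.0, 35.0], [447.0, 45.0], [476.0, 216.0]] [[497.0, 286.0], [497.0, 114.0], [435.0, 114.0], [436.0, 288.0]]
pot top [[787.0, -159.0], [791.0, -124.0], [784.0, -196.0]] [[802.0, -34.0], [801.0, 1.0], [805.0, -71.0]]
jar [[653.0, -53.0]] [[653.0, 50.0]]
sd tip [[664.0, -357.0]] [[712.0, -248.0]]
```

Request:
carry_out --commands '[[[-0.3,0,2.4,0],[-0.2,0,2.4,0],[0,0,2.4,0],[0,0,2.4,0],[0,0,2.4,0],[0,0,2.4,0],[0,0,2.4,0],[0,0,1.5,0],[0.4,0,0,0],[0.4,0,0,0],[0.4,0,0,0],[0.4,0,0,0],[0.4,0,0,0],[0.4,0,0,0],[0,0,0,0]]]'

```text
t: 23.22
tool_pos: [0.3914, -0.1878, 0.0552]
orientation: [3.131, -0.25, 0.003]
force: [-0.3, -0.1, -0.0]
opening: 0.0931
```

```bash
python3 -c "
from h import *
st();crop('18')"
```

```text
t 23.22 tcp [ 391.4 -187.8   55.2] x'y' [ 415.9 -124.3] tipz 41.2 toolx yaw -9.12 zax [ 0.002 -0.001 -1.   ] F [-0.3 -0.1 -0. ] op 0.0931
```

View pics/c18.png

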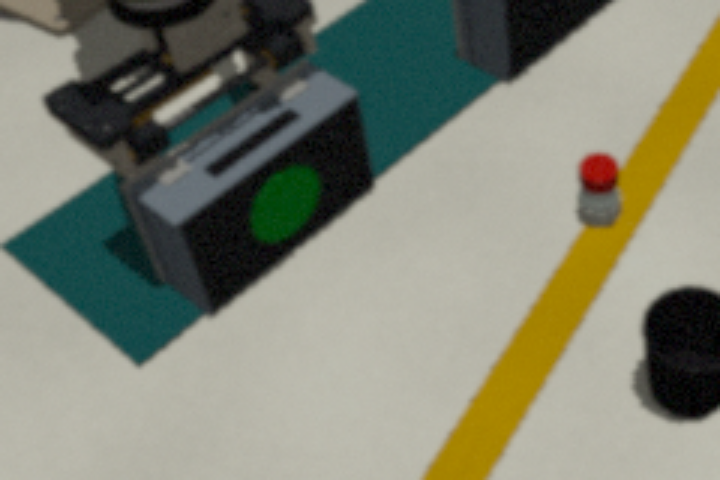

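Request:
carry_out --commands '[[[0.2,0,0.3,0],[0.2,0,0,0],[0.2,0,0,0],[0.2,0,0,0],[0.2,0,0,0],[0.2,0,0,0],[0.2,0,0,0],[0.2,0,0,0],[0.2,0,0,0],[0.2,0,0,0],[0.2,0,0,0],[0.2,0,0,0]]]'

```text
t: 24.27
tool_pos: [0.4139, -0.1912, 0.0513]
orientation: [-3.132, 0.25, 0.0]
force: [-3.2, 0.3, 1.6]
opening: 0.093
```

```bash
python3 -c "
from h import *
st();crop('19')"
```

```text
t 24.27 tcp [ 413.9 -191.2   51.3] x'y' [ 438.7 -124.1] tipz 37.3 toolx yaw -9.13 zax [-0.  0. -1.] F [-3.2  0.3  1.6] op 0.093
```

View pics/c19.png

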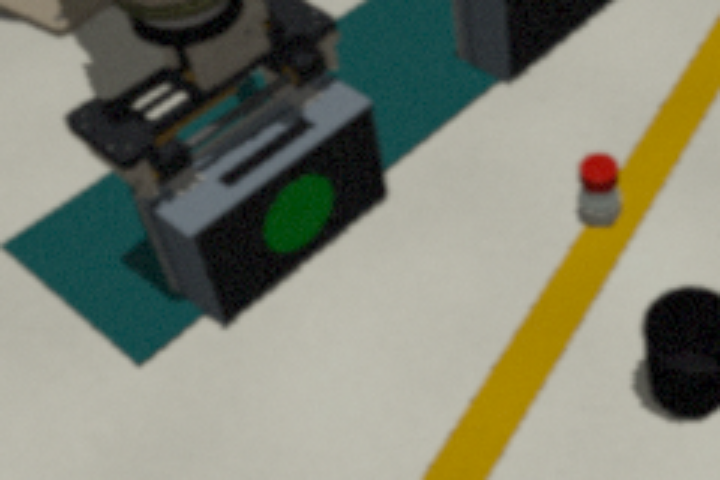

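Request:
carry_out --commands '[[[0.2,0,0,0],[0.2,0,0,0],[0.2,0,0,0],[0.2,0,0,0],[0.2,0,0,0],[0.2,0,0,0],[0.2,0,0,0],[0.2,0,0,0],[0.2,0,0,0],[0.2,0,0,0],[0.2,0,0,0],[0.2,0,0,0]]]'

```text
t: 25.32
tool_pos: [0.4376, -0.195, 0.0513]
orientation: [-3.132, 0.25, 0.0]
force: [-0.7, 0.5, -0.2]
opening: 0.0931
```

```bash
python3 -c "
from h import *
st();crop('20')"
```

```text
t 25.32 tcp [ 437.6 -195.    51.3] x'y' [ 462.7 -124.1] tipz 37.3 toolx yaw -9.13 zax [-0.  0. -1.] F [-0.7  0.5 -0.2] op 0.0931
```

View pics/c20.png

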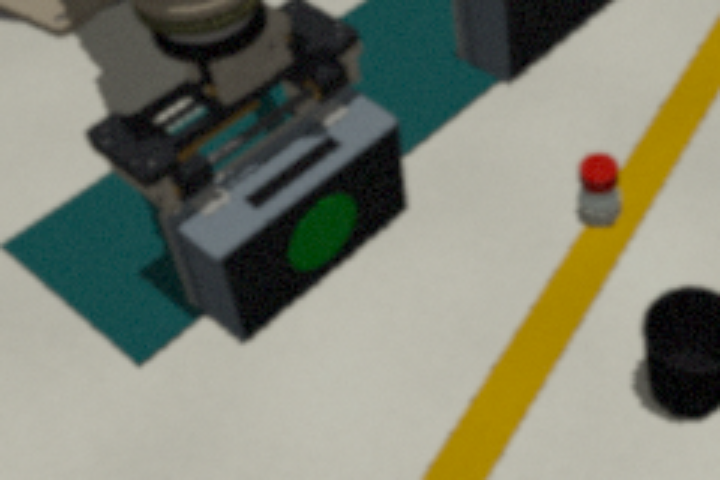

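Request:
carry_out --commands '[[[0.15,0,0.2,0],[0.15,0,0,0],[0.15,0,0,0],[0.15,0,0,0],[0.15,0,0,0],[0.15,0,0,0],[0.15,0,0,0],[0.15,0,0,0],[0.15,0,0,0],[0.15,0,0,0],[0.15,0,0,0],[0.15,0,0,0]]]'

```text
t: 26.37
tool_pos: [0.4554, -0.1979, 0.0494]
orientation: [3.132, -0.25, 0.0]
force: [-2.2, 0.5, -0.5]
opening: 0.0933
```

```bash
python3 -c "
from h import *
st();crop('21')"
```

```text
t 26.37 tcp [ 455.4 -197.9   49.4] x'y' [ 480.8 -124.2] tipz 35.4 toolx yaw -9.12 zax [ 0. -0. -1.] F [-2.2  0.5 -0.5] op 0.0933
```

View pics/c21.png

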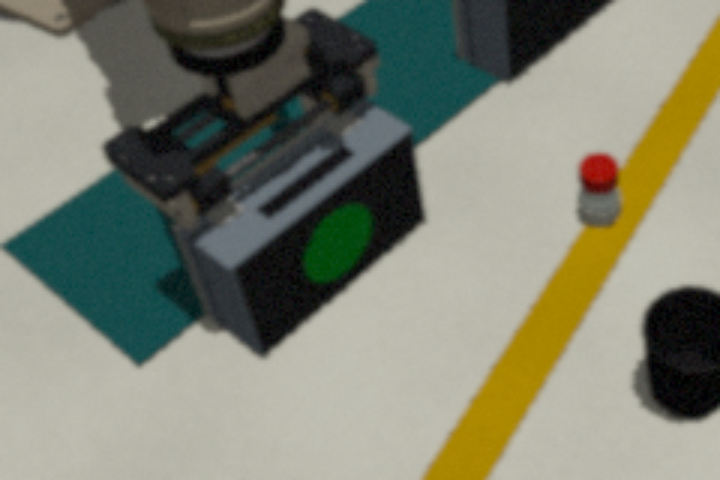

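Request:
carry_out --commands '[[[0.2,0,0,0],[0.2,0,0,0],[0.2,0,0,0],[0.2,0,0,0],[0.2,0,0,0],[0.25,0,0,0],[0.25,0,0,0],[0.25,0,0,0],[0.25,0,0,0],[0.25,0,0,0],[0.25,0,0,0],[0.25,0,0,0],[0.25,0,0,0],[0.25,0,0,0],[0.25,0,0,0]]]'

```text
t: 27.67
tool_pos: [0.4901, -0.2034, 0.0494]
orientation: [-3.132, 0.25, -0.0]
force: [-1.9, -0.3, 1.5]
opening: 0.093
```

```bash
python3 -c "
from h import *
st();crop('22')"
```

```text
t 27.67 tcp [ 490.1 -203.4   49.4] x'y' [ 515.8 -124.3] tipz 35.4 toolx yaw -9.13 zax [ 0. -0. -1.] F [-1.9 -0.3  1.5] op 0.093
```

View pics/c22.png

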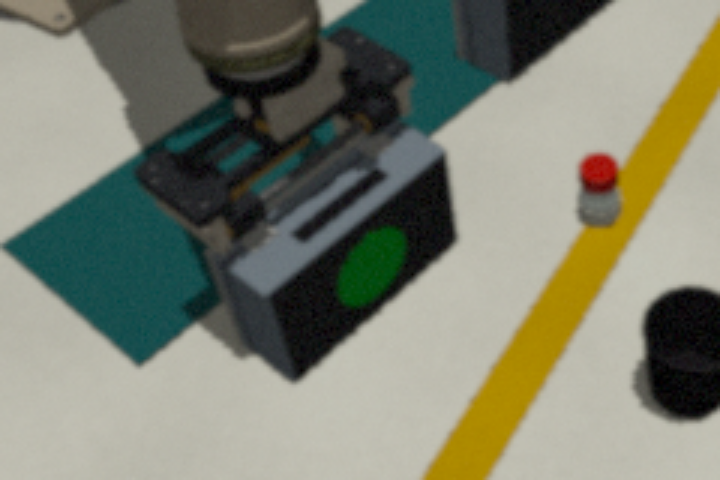

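Case is flat on the bench. 150 mm remain; continue.

Request:
carry_out --commands '[[[0.3,0,0,0],[0.35,0,0,0],[0.35,0,0,0],[0.35,0,0,0],[0.35,0,0,0],[0.35,0,0,0],[0.35,0,0,0],[0.35,0,0,0],[0.35,0,0,0],[0.35,0,0,0],[0.35,0,0,0],[0.35,0,0,0],[0.35,0,0,0],[0.35,0,0,0],[0.35,0,0,0],[0.35,0,0,0],[0.35,0,0,0],[0.35,0,0,0],[0.35,0,0,0],[0.35,0,0,0]]]'

```text
t: 29.38
tool_pos: [0.5588, -0.2145, 0.0493]
orientation: [3.132, -0.25, 0.0]
force: [-2.4, -0.2, -0.8]
opening: 0.0929
```

Request:
carry_out --commands '[[[0.35,0,0,0],[0.35,0,0,0],[0.35,0,0,0],[0.35,0,0,0],[0.35,0,0,0],[0.35,0,0,0],[0.35,0,0,0],[0.35,0,0,0],[0.35,0,0,0],[0.35,0,0,0],[0.3,0,0,0],[0.3,0,0,0],[0.25,0,0,0],[0.2,0,0,0],[0.1,0,0,0]]]'

```text
t: 30.63
tool_pos: [0.6046, -0.2218, 0.0494]
orientation: [3.132, -0.25, 0.0]
force: [-1.9, -0.2, 1.5]
opening: 0.0933
```

```bash
python3 -c "
from h import *
st();cam('scene','23');cam('top','23')"
```

```text
t 30.63 tcp [ 604.6 -221.8   49.4] x'y' [ 631.9 -124.5] tipz 35.4 toolx yaw -9.12 zax [ 0. -0. -1.] F [-1.9 -0.2  1.5] op 0.0933
```

View pics/scene_23.png

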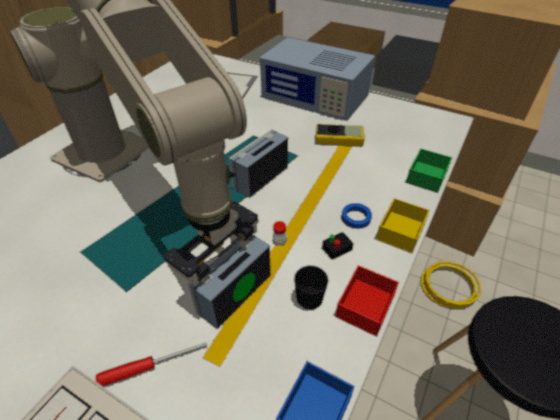

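Request:
carry_out --commands '[[[0.3,0,0,0],[0.3,0,0,0],[0.3,0,0,0],[0.3,0,0,0],[0.3,0,0,0],[0.3,0,0,0],[0.3,0,0,0],[0.3,0,0,0],[0.3,0,0,0],[0.3,0,0,0],[0.2,0,0,0],[0.2,0,0,0],[0.1,0,0,0],[0,0,0,0],[0,0,0,0]]]'

```text
t: 31.98
tool_pos: [0.6392, -0.2273, 0.0494]
orientation: [3.132, -0.25, 0.001]
force: [-0.1, -0.5, -0.2]
opening: 0.093
```

```bash
python3 -c "
from h import *
st()"
```

```text
t 31.98 tcp [ 639.2 -227.3   49.4] x'y' [ 666.9 -124.6] tipz 35.4 toolx yaw -9.12 zax [ 0.001 -0.    -1.   ] F [-0.1 -0.5 -0.2] op 0.093
```

Back off, rise, retreat towards the right rear, and look.

Request:
carry_out --commands '[[[-0.3,0,0,0],[-0.6,0,0,0],[-1,0,0,0],[-2,0,0,0],[-2,0,0,0],[-2,0,0,0],[0,0,-2.5,0],[0,0,-2.5,0],[0,0,-2.5,0],[0,0,-2.5,0],[0,0,-2.5,0],[0,0,-2.5,0],[0,0,-2.5,0],[-2.5,0,0,0],[-2.5,0,0,0],[-2.5,0,0,0],[-2.5,0,0,0],[-2.5,0,0,0],[-2.5,0,0,0],[0,0,0,0]]]'

```text
t: 33.65
tool_pos: [0.4093, -0.1901, 0.2237]
orientation: [-3.131, 0.251, 0.002]
force: [-0.0, -0.5, 1.0]
opening: 0.0931
```

```bash
python3 -c "
from h import *
st();cam('scene','24');cam('top','24')
im=cv2.imread('pics/top_24.png')[100:350,150:430]
cv2.imwrite('pics/ct24.png',cv2.resize(im,None,fx=2.8,fy=2.8,interpolation=cv2.INTER_CUBIC))"
```

```text
t 33.65 tcp [ 409.3 -190.1  223.7] x'y' [ 434.  -123.8] tipz 209.7 toolx yaw -9.16 zax [-0.002  0.    -1.   ] F [-0.  -0.5  1. ] op 0.0931
```

View pics/scene_24.png

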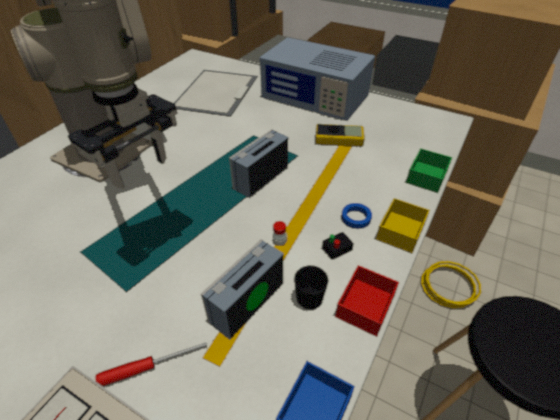

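View pics/ct24.png

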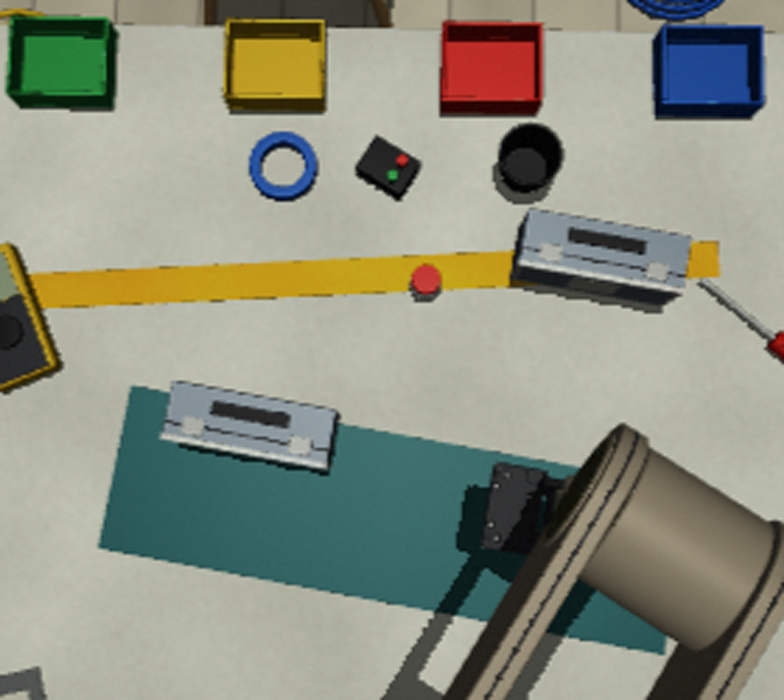

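```bash
python3 - <<'E'
from h import *
f=lambda L:np.array(L)/2.8+np.array([150,100])-.3
P=ray("top",f([(530,209),(691,236),(683,292),(517,264)]),.105)[:,:2]*1000
print(np.round(P).tolist());c=P.mean(0)
n=np.array([738,48])/np.hypot(738,48);print("centre",c,"line x",(c-[665,-8])@n)
# foot of underside from scene (bottom edge corners, z=0): pixel (228,335),(283,287)
Q=ray("scene",[(228,335),(283,287)],0)[:,:2]*1000;print(Q, "foot centre line x",(Q.mean(0)-30*np.array([.9877,-.1564])-[665,-8])@n)
E
```

```text
[[721.0, -157.0], [695.0, -322.0], [637.0, -313.0], [663.0, -144.0]]
centre [ 679.02989345 -234.04377432] line x -0.6707234721767583
[[ 685.77919994 -314.40883368]
 [ 725.03365291 -162.66595286]] foot centre line x -3.9054529741236426
```

```bash
python3 -c "
from h import *
st();print(robot.close_job())"
```

```text
t 33.75 tcp [ 412.4 -191.   224.6] x'y' [ 437.2 -124.2] tipz 210.6 toolx yaw -9.17 zax [ 0.001 -0.001 -1.   ] F [-0.4 -0.5  0. ] op 0.0928
the job is handed in; nothing more can be done
None
```

Both cases stand on their near sides, and the marked one is astride the yellow line. I handed the job in at 33.8 s of the 66 s allowed; `close_job` gives no verdict, so these are my own measurements.

- **Tipping:** I tipped up the right case first, then the left. Each time the fingertips followed the far face round its arc. The green dot was under the right case; the left one's underside is bare.
- **Pushing:** I pushed the marked case out from its lid side, with the fingertips about 36 mm above the bench, and it slid off the mat's edge without trouble. It leaned forward about 3° (by eye) while crossing the 3 mm step, then stood flat again.
- **Marked case:** Its top centre is about 1 mm from the line's centre and its foot centre about 4 mm, both on the robot's side; the limit is 30 mm. The two agree within the calibration error, so it stands close to upright.
- **Plain case:** It stands at the mat's edge. I measured its top edge about 9 mm further out than where its near foot began. I did not measure the foot itself, but this suggests it is well inside the 50 mm limit.
- **Bystanders and arm:** By eye, the bystanders are where they were in the earlier pictures. The tool is clear, more than 200 mm above the bench, with no contact force.

One check was off: early in tipping the first case, the push jammed and reached about 35 N sideways and 18 N upwards at the fingertips, because I moved straight in instead of along the arc. Raising the fingers cleared it. Later pushes gave no more than about 20 N in any direction.

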